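# Put the handpiece away and shut the cabinet drawer

## Robot

A 7-joint arm with a two-finger parallel gripper is mounted at the origin on the work surface. World frame = base frame: x ahead of the robot, y to its left, z up, the work surface at z = 0. Lengths are in mm, angles in degrees, forces in N, time in s.
With the tool pointing down it reaches from about 400 to 875 mm from the base axis. Payload 6.5 kg.
Tool frame: the origin (TCP) lies between the finger pads; the fingertips stand 14 mm ahead of it and the grasp point (between the pads) lies 5 mm behind it (env.tip_reach is the distance from the TCP to the fingertips, in mm); z points along the fingers, y is the line along which they close (so a half turn about z gives the same grasp; the last joint's range is limited). The gripper opens to 88 mm and grips with 3 to 60 N. Pads are 18 mm wide; open, the fingers measure 123 mm over their backs; the gripper's body (75 mm by 187 mm) begins 45 mm behind the grasp point.
Start: joints at [67.54, 30.733, -0.252, 88.115, 0.149, 61.152, -4.079], TCP at [208.04, -615.8, 252.716] pointing down, gripper open.
Joint ranges: [-154.64, 154.64], [-21.42, 123.67], [-72.66, 72.17], [13.99, 137.28], [-74.86, 254.86], [10.95, 109.41], [-158.01, 158.01]. Speed limits (degrees/s): [136.94, 136.94, 180, 180, 180, 180, 180].

## Interface

Orientations are given as [roll, pitch, yaw] about the fixed x, y, z axes, in that order (R = Rz(yaw) Ry(pitch) Rx(roll)).
In Python, from bench import env, imaging gives the robot as it stands. The module is installed in compiled form; this text tells all that it offers.
- The arm moves only by the shell command python3 -m crank 'ROWS' [OPENING] [FORCE]. ROWS is text: rows parted by semicolons, each of 4 numbers parted by spaces: the shift along the tool's x, y, z scaled (see below), then the turn about the tool's z scaled (see below). A call has exactly 10 rows; each row shifts and turns the commanded pose from where the row before left it, along the tool's axes as they then stand; what a row does not reach is not made up. The controller multiplies each number of a shift by 30 mm and each number of a turn by 45 degrees. A row lasts 1/8 s, in which the tool goes at most 62.5 mm and 10.7 degrees, less where a joint would pass 70% of its speed; a pose out of reach is approached as far as the arm can. A call with a number of a shift or a turn outside -1 to 1 is refused whole. A call with a gripper value outside its range is refused whole. OPENING is the opening, from 0 (shut) to 1 (fully open), set as the call begins (- or left out, the last holds). The fingers move at their own pace and stop on an object; FORCE is the grip in N (left out, the last holds). Time passes only in rows, so rows that do not move let the fingers close, or fill a call up. It gives the time, the measured TCP pose, the force, the opening and the grip force at its end, in the units of the state.
- env.state(): the state, without advancing time (a new reading comes with each control period).
- imaging.get_image(name): name is "side" or "top" or "wrist"; returns the picture (384x512x3 uint8, blue, green, red); there is no depth.
- imaging.camera_info(name): a dict with "K" (3x3 intrinsics, pixels), "k1" (the pictures are not rectified: a ray, as slopes to the right and down, at radius r is drawn at 1 + k1 r^2 times it, then the intrinsics apply), "R" (3x3) and "t" (3): a world point X has camera coordinates R X + t; the wrist camera has in their place "hand_eye" (4x4, takes a point from camera to tool coordinates, whose origin is the TCP and whose axes are the flange's). Camera axes: x right, y down, z forward; pixel columns grow to the right and rows downward; lengths in mm; the calibration is good to about 2 mm. A picture is of the moment at which its call begins: read the wrist's pose just before it. camera_info takes no time and is no camera call.
- env.hand_in(): hands the job in; it is judged then, once.
Trained networks look in the newest picture that a camera, given by its name, has taken for a name from the list of things; names that differ only in an ending like _2 or _b are one class to them, and where a whole thing is asked for, a point or a joint stands for the part that bears it (a point fixed in the world has none). Each returns a list of dicts, best first, with "conf" (0 to 1); they miss things now and then, are a little off and sometimes report something else, mostly with a low value. They report only what shows in the picture. A call takes as long as a camera call. They do not tell look-alikes from the thing itself.
- imaging.boxes_of(camera, thing): "at" ([column, row] as shares, 0 to 1, of the picture: columns of its width, rows of its height, amid what is visible of it).
- imaging.trace(camera, thing): "region" (384x512 bool, what is visible of it) and "at" ([column, row] as shares, 0 to 1, of the picture: columns of its width, rows of its height, amid what is visible of it).
- imaging.landmark_of(camera, thing): "at" ([column, row] as shares, 0 to 1, of the picture: columns of its width, rows of its height: a listed point, or the origin of a listed thing).
The state is a dict: "t": time; "joint_pos": joint angles; "qvel": joint speeds; "joint_torque": joint torques, N m; "ee_pos": TCP position; "orientation": TCP orientation; "force": force on the tool from outside, world axes, zero at the start; "torque": the same for the moment, N m; "finger_gap": finger opening in mm; "gripper_force": force on a finger pad.
Only numpy, scipy, OpenCV 4.12 (cv2) and the standard library are available. Lean on these libraries where they do the work, as an engineer would, in place of code of your own. Each camera call takes 0.05 s, during which the arm holds its last target. There are 200 camera calls.

## Task

Take the steel handpiece out of its sloped rest and stand it upright, head up, in the white cup in the open cabinet drawer, lowering it to the bottom of the cup rather than letting it drop in. Then push the drawer fully home until it clicks past its catch and sits flush with the cabinet, with the handpiece still standing in the cup. Do not disturb the steel drum or the two jars.

Things in the scene. Friction and masses are not known exactly. Their poses are not given: they have to be found in the camera images.
- handpiece: Steel rod-like dental handpiece, 70 g, 115 mm long: round grip 14 mm thick from 0 to 88 mm (blue bands at 64 and 80), neck tapering to 9 mm at 108, small cross head on top (11 mm thick, 9 mm off axis). Origin: centre of the foot; z runs along the rod to the head. Starts leaning 35 degrees in the rest, head up, lowest 42 mm inside the tube; is drawn out along its axis.
- rest: Fixed sloped rest: white base plate 100 x 70 x 12 mm with a blue tube (outside 27 mm, bore 17 mm, 41 mm deep) tilted 35 degrees from vertical, its mouth leaning to the rest's -x side; the tube's highest point is 63 mm above the counter. Origin: centre of the base's underside; z up.
- cabinet: Fixed teal cabinet, 260 (x) x 200 (y) x 170 mm high, open at the front above the drawer; its roof covers all behind the front face. Origin: centre of its underside; the front face is the plane x = -0.130 in its frame, z up; the drawer slides out along its -x, between side walls 12 mm thick.
- drawer (a joint): How far the drawer is open, m: 0 fully home (front flush with the cabinet's front face), 0.18 fully out. About 1 N of friction; a sprung catch resists with a few newtons from about 17 mm, its hump is at about 7 mm, past which it draws the drawer home. Short of the hump the drawer stays open.
- drawer_front (a point): Centre of the outer face of the drawer's flat steel front (172 mm wide, 14 to 76 mm above the counter; black inlay, no projecting handle). The point is 45 mm above the counter; its -x axis points out of the cabinet. The drawer's side walls end 48 mm above the counter.
- cup_floor (a point): Centre of the inner floor of the white round cup fixed in the drawer (outside 42 mm, bore 34 mm, 50 mm deep; the floor is 23 mm, the rim 73 mm above the counter), 48 mm behind the outer face of the drawer front. Moves with the drawer; axes as the cabinet's.
- drum: Loose bystander: closed steel sterilising drum, 100 mm diameter, 91 mm high plus a wire handle to 108 mm. Origin: centre of its underside.
- jar_a: Loose bystander: white plastic jar with white cap, 64 mm diameter, 85 mm high. Origin: centre of its underside.
- jar_b: Loose bystander: white plastic jar with blue cap and paper label, 60 mm diameter, 100 mm high. Origin: centre of its underside.
Things that resemble listed ones, but are neither listed nor needed, are in the scene too. Of the things shaped like the handpiece, the steel one is meant.

How it is judged:
By the outcome, as a careful person would: the job done as asked, in the order asked, and still so for the second after the job is handed in, with the robot touching nothing.
It also fails if it takes over 53 s, if anything falls off the work surface, if the arm or the gripper's body presses on something with over 40 N, if the wrist force passes 120 N, or if a joint passes its speed limit or range.

## Working session

There is one attempt and no reset: what is moved stays moved. The work goes in short steps, Python scripts to look and compute and a shell command to move; the robot and the scene stay as the last step left them, time stands still between calls to the robot, and variables do not carry over. Pictures are saved under pics/ and viewed, at most 10 in all, crops included, and the job is handed in when it is done.

```bash
mkdir -p pics; python3 - <<'E'
from bench import env, imaging
import cv2,numpy as np
s=env.state();print({k:np.round(v,2).tolist() for k,v in s.items()})
for c in("side","top"):
    im=imaging.get_image(c);cv2.imwrite(f"pics/{c}0.png",cv2.resize(im,None,fx=1.5,fy=1.5))
    i=imaging.camera_info(c);print(c,{k:np.round(v,3).tolist() for k,v in i.items()})
    for n in("handpiece","rest","cabinet","drawer_front","cup_floor","drum","jar_a","jar_b"):
        print(n,[(np.round(np.array(d["at"])*[512,384],1).tolist(),round(d["conf"],2)) for d in imaging.landmark_of(c,n)])
print({k:np.round(v,3).tolist() for k,v in imaging.camera_info("wrist").items()})
E
```

```text
{'t': 0.0, 'joint_pos': [67.54, 30.78, -0.25, 88.17, 0.15, 61.15, -4.08], 'qvel': [-0.01, -0.02, 0.01, 0.03, -0.05, 0.22, -0.02], 'joint_torque': [-0.0, -57.1, 0.99, -25.16, -0.06, 0.02, 0.0], 'ee_pos': [207.83, -615.26, 251.85], 'orientation': [-179.9, 0.01, 18.67], 'force': [0.03, -0.19, -0.37], 'torque': [0.02, 0.03, 0.02], 'gripper_force': 0.0, 'finger_gap': 87.88}
side {'K': [[375.246, 0.0, 258.139], [0.0, 375.246, 196.351], [0.0, 0.0, 1.0]], 'k1': 0.006, 'R': [[0.987, -0.163, 0.005], [-0.1, -0.625, -0.774], [0.129, 0.763, -0.633]], 't': [-567.572, 94.672, 943.158]}
handpiece [([265.0, 230.4], 0.75), ([216.3, 215.1], 0.67), ([175.1, 256.2], 0.66), ([248.4, 166.5], 0.64), ([200.4, 356.2], 0.61), ([248.8, 261.2], 0.42)]
rest [([246.9, 275.5], 0.8)]
cabinet [([250.6, 139.4], 0.61)]
drawer_front [([248.6, 171.6], 0.82), ([247.4, 167.3], 0.73)]
cup_floor [([249.1, 166.5], 0.95), ([290.5, 366.9], 0.68)]
drum [([352.1, 250.7], 0.61)]
jar_a [([293.3, 368.7], 0.82), ([358.1, 298.8], 0.6)]
jar_b [([293.3, 368.7], 0.82), ([358.1, 298.8], 0.6)]
top {'K': [[386.831, 0.0, 261.828], [0.0, 386.831, 197.42], [0.0, 0.0, 1.0]], 'k1': -0.057, 'R': [[-0.003, -1.0, -0.014], [-0.998, 0.004, -0.057], [0.057, 0.014, -0.998]], 't': [-19.62, 561.201, 990.774]}
handpiece [([403.3, 258.1], 0.73), ([307.0, 279.4], 0.61), ([328.6, 209.7], 0.56), ([258.3, 239.1], 0.55), ([283.5, 190.5], 0.51)]
rest [([332.2, 214.6], 0.67), ([191.6, 196.2], 0.37)]
cabinet []
drawer_front [([210.3, 199.2], 0.69)]
cup_floor [([190.2, 197.0], 0.95), ([331.9, 207.5], 0.19)]
drum [([323.4, 118.2], 0.72)]
jar_a [([367.1, 131.6], 0.75), ([415.0, 193.3], 0.59)]
jar_b [([367.1, 131.6], 0.75), ([415.0, 193.3], 0.59)]
{'K': [[304.252, 0.0, 253.323], [0.0, 304.252, 190.006], [0.0, 0.0, 1.0]], 'k1': -0.075, 'hand_eye': [[0.001, -0.955, -0.295, 76.471], [1.0, 0.001, 0.0, 0.028], [-0.0, -0.295, 0.955, -132.02], [0.0, 0.0, 0.0, 1.0]]}
```

View pics/side0.png

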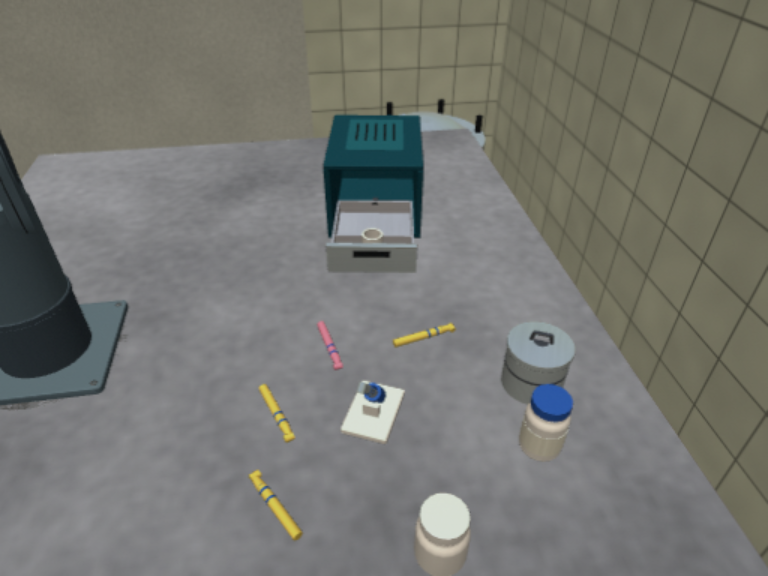

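View pics/top0.png

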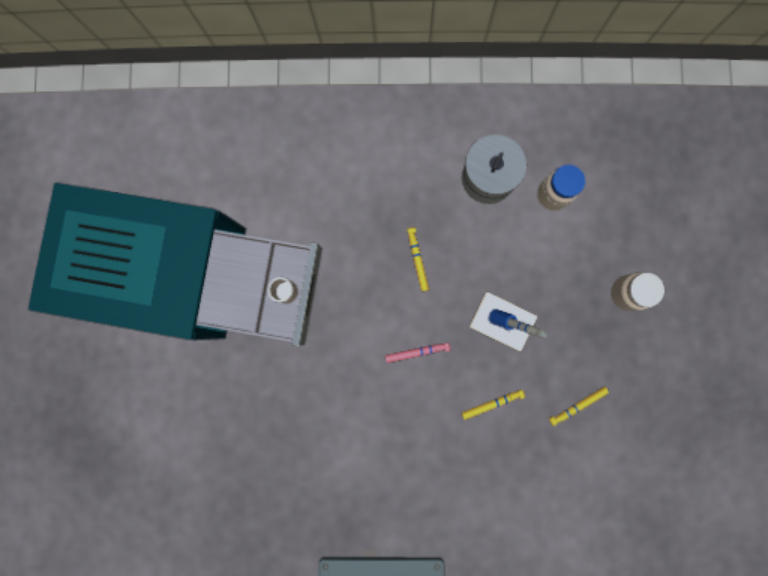

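Side view: the steel handpiece is in the blue tube at about (247,265) in unscaled pixels. The cup is at (248,157) in the open drawer, the drum at (358,240), and the jars at (363,285) and (295,357).

Top view: the steel handpiece is at (350,218), leaning image right and slightly down. Things that could be taken for it in the top view:
- yellow at (278,173)
- yellow at (328,270)
- yellow at (387,271)
- pink at (278,236)

The steel one in the tube at (350,218) is the one I want. Next I'll check it in a crop and measure.

```bash
cat > h.py <<'E'
from bench import env, imaging
import cv2,numpy as np
from scipy.spatial.transform import Rotation as Rn
from scipy.optimize import brentq
def cam(c,s=None):
    i=imaging.camera_info(c);K=np.array(i["K"])
    if "R" in i: R=np.array(i["R"]);t=np.array(i["t"])
    else:
        T=np.eye(4);T[:3,:3]=Rn.from_euler("xyz",s["orientation"],degrees=True).as_matrix();T[:3,3]=s["ee_pos"]
        M=np.linalg.inv(T@np.array(i["hand_eye"]));R=M[:3,:3];t=M[:3,3]
    return K,i["k1"],R,t
def proj(C,X):
    K,k,R,t=C;p=np.atleast_2d(X)@R.T+t;q=p[:,:2]/p[:,2:];q=q*(1+k*(q**2).sum(1,keepdims=True))
    return q*K[0,0]+K[:2,2]
def ray(C,px):
    K,k,R,t=C;u=cv2.undistortPoints(np.float64(np.atleast_2d(px))[:,None],K,np.array([k,0,0,0.]))[:,0]
    d=np.c_[u,np.ones(len(u))]@R;return -R.T@t,d/np.linalg.norm(d,axis=1)[:,None]
def onz(C,px,z):
    o,d=ray(C,px);return o+d*((z-o[2])/d[:,2:])
E
python3 - <<'E'
from h import *
T=cam("top");S=cam("side")
im=imaging.get_image("top");r=imaging.trace("top","rest");h=imaging.trace("top","handpiece");c=imaging.trace("top","cup_floor");f=imaging.trace("top","drawer_front")
print("campos",-T[2].T@T[3],-S[2].T@S[3])
for n,l in(("rest",r),("hp",h),("cup",c),("front",f)):
    for d in l: 
        m=d["region"].astype(np.uint8);ys,xs=np.nonzero(m);b=cv2.minAreaRect(np.c_[xs,ys].astype(np.float32))
        print(n,round(d["conf"],2),np.round(b[0],1),np.round(b[1],1),round(b[2],1),len(xs))
# plate corners: white pixels near rest
hsv=cv2.cvtColor(im,cv2.COLOR_BGR2HSV)
sub=np.zeros(im.shape[:2],np.uint8);sub[185:245,305:370]=1
w=((hsv[...,2]>175)&(hsv[...,1]<40)&(sub>0)).astype(np.uint8)
ys,xs=np.nonzero(w);b=cv2.boxPoints(cv2.minAreaRect(np.c_[xs,ys].astype(np.float32)));P=onz(T,b,12)
print("plate",np.round(P,1).tolist(),P.mean(0),[np.linalg.norm(P[i]-P[i-1]).round(1) for i in range(4)])
print("cup rim",onz(T,[188.5,194],73))
for a in((212,162),(200,229)):print("front top edge",onz(T,a,76))
cs=cv2.resize(imaging.get_image("side")[235:300,215:280],(520,520),interpolation=2);ct=cv2.resize(im[185:240,310:375],(520,440),interpolation=2)
ct=cv2.copyMakeBorder(ct,0,80,0,0,0);cv2.imwrite("pics/c1.png",cv2.resize(np.hstack([ct,cs]),(800,400)))
E
```

```text
campos [ 504.10753981  -35.95396133 1020.56278821] [ 447.43580077 -753.3742079   672.96149039]
rest 0.76 [335. 214.] [38.5 26.8] 26.6 908
hp 0.68 [277.8 234.4] [ 5.5 43. ] 77.5 213
hp 0.62 [385.1 269.8] [ 5.8 42.5] 58.2 215
hp 0.53 [277.5 172.1] [41.6  5.7] 77.7 212
hp 0.51 [328.6 269. ] [ 6.5 43.1] 68.8 252
cup 0.81 [172.5 190.2] [73.6 69.2] 10.9 4775
cup 0.69 [373.2 124.7] [22.6 33.2] 45.0 655
front 0.91 [172.5 190. ] [73.4 68.8] 11.0 4754
plate [[508.8, -154.0, 12.0], [569.1, -184.9, 12.0], [524.9, -272.1, 12.0], [464.8, -241.0, 12.0]] [ 516.89138647 -213.00281383   12.        ] [np.float64(97.4), np.float64(67.8), np.float64(97.8), np.float64(67.7)]
cup rim [[567.03574438 158.48188421  73.        ]]
front top edge [[645.70684174 100.22275558  76.        ]]
front top edge [[480.96846703 128.97068468  76.        ]]
```

View pics/c1.png

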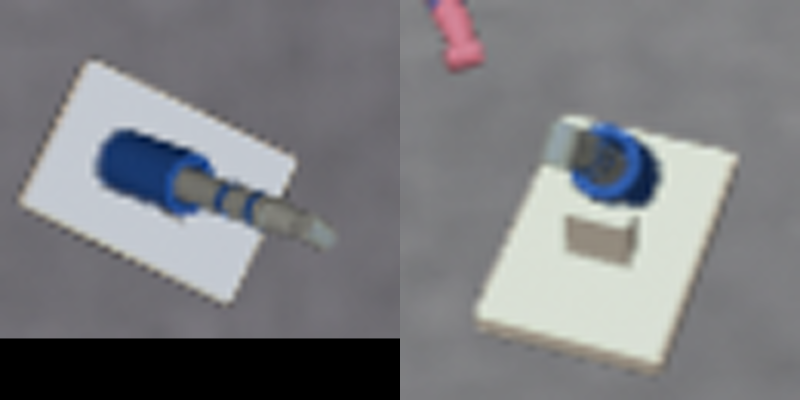

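The crop shows the steel handpiece in the blue tube. In the top view the bands are at about (346.1,216.7) and (351.1,218.7), and the head at (363.6,223.2). In the side view the head blob is at about (240.7,258.6).

```bash
python3 - <<'E'
from h import *
T=cam("top");S=cam("side")
print("bands",onz(T,[346.1,216.7],73.3),onz(T,[351.1,218.7],86.4),"head",onz(T,[363.6,223.2],20.9+111*.819))
u=np.array([-.451,-.892]);o=np.array([516.9,-213])
b=onz(T,[[346.1,216.7],[351.1,218.7]],[73.3,86.4][0])[0]
for z,px,s in((73.3,[346.1,216.7],64),(86.4,[351.1,218.7],80)):
    p=onz(T,px,z)[0,:2]-o;print("s",s,"along u",p@u,"perp",p@[-u[1],u[0]],"foot u",p@u-s*np.sin(np.radians(35)))
fu=np.mean([ (onz(T,px,z)[0,:2]-o)@u-s*.5736 for z,px,s in((73.3,[346.1,216.7],64),(86.4,[351.1,218.7],80))])
pt=lambda s:np.r_[o+u*(fu+s*.5736),20.9+s*.819]
for s in(42,64,80,111):print(s,pt(s).round(1),"top",proj(T,pt(s)).round(1),"side",proj(S,pt(s)).round(1))
# cup/drawer from top mask: rim circle
im=imaging.get_image("top");cv2.imwrite("pics/c2.png",cv2.resize(im[145:240,110:220],(792,684),interpolation=2)[:600])
hsv=cv2.cvtColor(im,cv2.COLOR_BGR2HSV);sub=np.zeros(im.shape[:2],bool);sub[180:207,176:200]=1
for v in(200,210,220):
    w=(hsv[...,2]>v)&sub;ys,xs=np.nonzero(w)
    if len(xs)>5:print(v,len(xs),cv2.minEnclosingCircle(np.c_[xs,ys].astype(np.float32)))
m=imaging.trace("top","drawer_front")[0]["region"];ys,xs=np.nonzero(m);B=cv2.boxPoints(cv2.minAreaRect(np.c_[xs,ys].astype(np.float32)));print("drawer box",B.tolist(),onz(T,B,76)[:,:2].round(1).tolist())
E
```

```text
bands [[ 509.83779369 -228.34751351   73.3       ]] [[ 504.88683233 -237.70573841   86.4       ]] head [[ 494.18673991 -261.47878336  111.809     ]]
s 64 along u 16.87503709463227 perp 0.622240563315581 foot u -19.833854831834678
s 80 along u 27.455457284633937 perp 0.4265424609063991 foot u -18.430657623449747
42 [ 514.7 -217.4   55.3] top [[340.2 214.8]] side [[247.  259.7]]
64 [ 509.  -228.7   73.3] top [[346.2 217.1]] side [[244.9 258.3]]
80 [ 504.8 -236.9   86.4] top [[350.8 218.7]] side [[243.4 257.3]]
111 [ 496.8 -252.7  111.8] top [[359.9 222.1]] side [[240.2 255.2]]
200 88 ((186.07894897460938, 192.6052703857422), 7.681509971618652)
drawer box [[129.25503540039062, 218.2214813232422], [141.144287109375, 150.84898376464844], [214.33554077148438, 163.7650909423828], [202.4462890625, 231.13758850097656]] [[507.6, 304.9], [675.0, 277.8], [641.3, 94.4], [475.7, 122.9]]
```

View pics/c2.png

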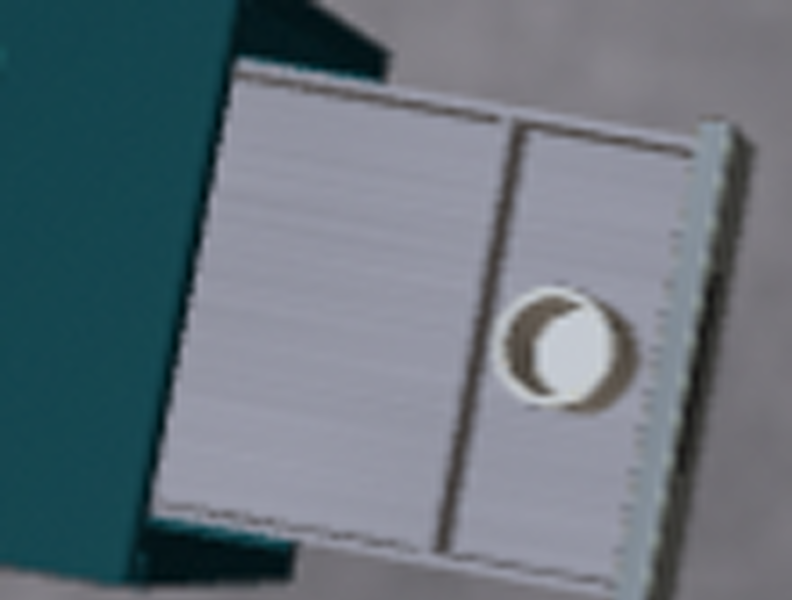

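The crop shows the cup rim centred at top px (187.1,193.2). The front's top outer edge runs from (212.1,161.9) to about (200.3,228.3), so the cabinet's yaw is about 80°. The rod axis agrees with the rest axis to 0.6 mm. The head's offset lies in the lean plane, clear of the closing direction. First move: turn to the lean plane and travel.

```bash
python3 -m crank '0 0 0 -0.2;0 0 0 -0.2;0 0 0 -0.2;0 0 0 -0.2;0 0 0 -0.2;1 0.2 0 0;1 0.2 0 0;1 0.2 0 0;1 0.2 0 0;1 0.2 0 0' 1
cat >> h.py <<'E'
def to(p,yaw=None):
    """shift in tool axes (30 mm units) from now to TCP p, and turn (45 deg units)"""
    s=env.state();R=Rn.from_euler("xyz",s["orientation"],degrees=True).as_matrix()
    d=R.T@(np.array(p)-s["ee_pos"])/30
    print("at",np.round(s["ee_pos"],1),np.round(s["orientation"],2),"t",round(s["t"],2),"gap",round(s["finger_gap"],1),"F",np.round(s["force"],1),"units",d.round(3), "turn",None if yaw is None else round(-((yaw-s["orientation"][2]+180)%360-180)/45,3))
E
python3 - <<'E'
from h import *
T=cam("top")
to([505.4,-235.9,160],63.2)
print("face z170",onz(T,[[143.3,145],[128,225.6]],170).round(1).tolist(),"cup",onz(T,[187.1,193.2],73).round(1),"front",onz(T,[[212.1,161.9],[200.3,228.3]],76).round(1).tolist())
E
```

```text
t: 2.55
ee_pos: [302.0, -493.9, 252.8]
orientation: [180.0, 0.0, 63.7]
force: [0.4, 0.6, 0.4]
finger_gap: 88.1
gripper_force: 0.0
at [ 302.  -493.9  252.8] [1.7999e+02 1.0000e-02 6.3660e+01] t 2.55 gap 88.1 F [0.4 0.6 0.4] units [10.717  2.259  3.093] turn 0.01
face z170 [[671.2, 241.9, 170.0], [490.9, 273.6, 170.0]] cup [[569. 162.  73.]] front [[646.0, 100.0, 76.0], [482.7, 128.2, 76.0]]
```

```bash
python3 -m crank '1 0.22 0.2 0;1 0.22 0.2 0;1 0.22 0.2 0;1 0.22 0.2 0;1 0.22 0.2 0;1 0.22 0.2 0;1 0.22 0.2 0;1 0.22 0.2 0;0.5 0.1 0.2 0;0 0 0 0'
python3 - <<'E'
from h import *
s=env.state();C=cam("wrist",s);im=imaging.get_image("wrist")
u=np.array([-.451,-.892]);o=np.array([516.9,-213]);fu=-19.1
for q in(42,64,80,111):print(q,proj(C,np.r_[o+u*(fu+q*.5736),20.9+q*.819]).round(1))
for q in(42,64,80,111):cv2.circle(im,tuple(int(v) for v in proj(C,np.r_[o+u*(fu+q*.5736),20.9+q*.819])[0]),1,(0,0,255),-1)
cv2.imwrite("pics/w1.png",cv2.resize(im,(768,576)))
to([505.4,-235.9,160],63.2)
E
```

```text
t: 3.8
ee_pos: [464.7, -290.3, 198.3]
orientation: [-180.0, -0.0, 63.8]
force: [0.4, -0.0, 0.1]
finger_gap: 87.7
gripper_force: 0.0
42 [[268.1  83.5]]
64 [[268.7  98.7]]
80 [[269.3 110.9]]
111 [[270.4 138. ]]
at [ 464.1 -291.5  198.6] [-1.7997e+02  4.0000e-02  6.3660e+01] t 3.85 gap 88.1 F [ 0.5 -0.6 -0.3] units [2.271 0.413 1.284] turn 0.01
```

View pics/w1.png

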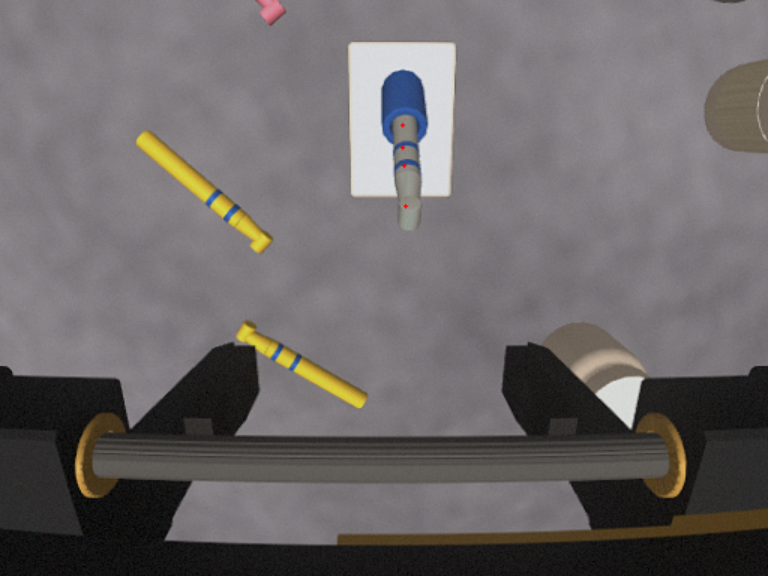

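The wrist view shows the predicted axis points (red) on the rod. The bands at about (404,147) and (404,164) match the model, so I'll descend over it.

```bash
python3 -m crank '0.76 0.14 0 0;0.76 0.14 0 0;0.75 0.13 0.46 0;0 0 0.5 0;0 0 0.5 0;0 0 0.5 0;0 0 0.5 0;0 0 0.5 0;0 0 0.5 0;0 0 0.5 0' 
python3 -c "
from h import *
to([505.4,-235.9,79.8],63.2)"
```

```text
t: 5.1
ee_pos: [505.8, -235.3, 78.9]
orientation: [180.0, -0.0, 63.7]
force: [1.0, 0.1, 0.6]
finger_gap: 88.1
gripper_force: 0.0
at [ 505.8 -235.3   78.9] [180.    -0.    63.67] t 5.1 gap 88.1 F [1.  0.1 0.6] units [-0.025 -0.004 -0.03 ] turn 0.011
```

```bash
python3 -m crank '0 0 0 0;0 0 0 0;0 0 0 0;0 0 0 0;0 0 0 0;0 0 0 0;0 0 0 0;0 0 0 0;0 0 0 0;0 0 0 0' 0 20 && python3 -m crank '-0.14 0 -0.2 0;-0.14 0 -0.2 0;-0.14 0 -0.2 0;-0.14 0 -0.2 0;-0.14 0 -0.2 0;-0.14 0 -0.2 0;-0.14 0 -0.2 0;-0.14 0 -0.2 0;0 0 -1 0;0 0 -1 0'
python3 - <<'E'
from h import *
im=imaging.get_image("side");cv2.imwrite("pics/s2.png",cv2.resize(im[165:295,180:310],(600,600),interpolation=2))
to([569,162,200],80.1)
E
```

```text
t: 6.35
ee_pos: [506.1, -235.4, 80.0]
orientation: [180.0, -0.0, 63.7]
force: [0.2, -0.6, 0.2]
finger_gap: 13.2
gripper_force: 20.0
t: 7.6
ee_pos: [490.5, -265.5, 188.7]
orientation: [-179.9, 0.0, 63.7]
force: [0.3, -0.2, -0.5]
finger_gap: 13.3
gripper_force: 20.0
at [ 492.7 -266.3  192.7] [1.797e+02 1.000e-02 6.366e+01] t 7.65 gap 13.0 F [ 1.  -0.7  3.1] units [13.925 -4.053 -0.267] turn -0.365
```

View pics/s2.png

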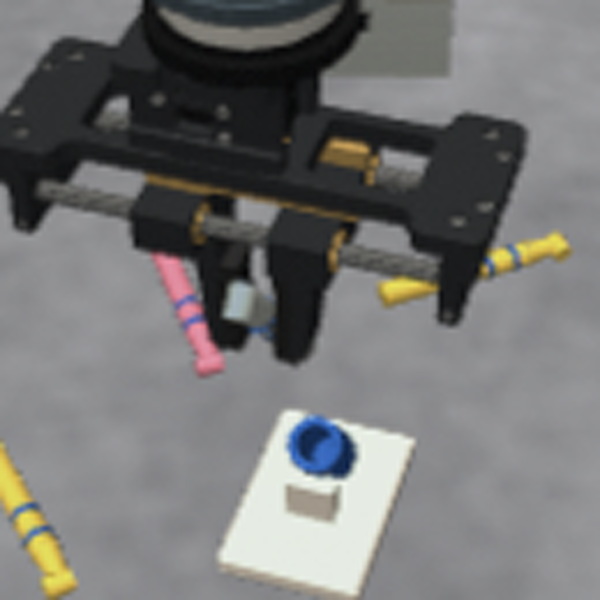

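The rod is out of the tube, still leaning in the fingers at crop px (250,305). Next, carry it to the cup.

```bash
python3 -m crank '0 0 0 -0.18;0 0 0 -0.185;1 0 0 0;1 0 0 0;1 0 0 0;1 0 0 0;1 0 0 0;1 0 0 0;1 0 0 0;1 0 0 0' && python3 -m crank '1 0 0 0;1 0 0 0;1 0 0 0;1 0 0 0;0.8 0 0 0;0 0 0 0;0 0 0 0;0 0 0 0;0 0 0 0;0 0 0 0' - 3
python3 - <<'E'
from h import *
im=imaging.get_image("side");cv2.imwrite("pics/s3.png",cv2.resize(im[60:190,180:310],(600,600),interpolation=2))
to([561.3,118,192],80.1)
E
```

```text
t: 8.9
ee_pos: [532.1, -28.2, 187.8]
orientation: [-180.0, 0.0, 80.1]
force: [1.2, -0.1, -0.5]
finger_gap: 13.0
gripper_force: 20.0
t: 10.15
ee_pos: [557.0, 112.4, 187.9]
orientation: [180.0, 0.0, 80.1]
force: [-0.6, 0.1, -1.1]
finger_gap: 14.0
gripper_force: 3.0
at [557.  112.6 187.9] [180.     0.    80.07] t 10.2 gap 13.7 F [ 0.7 -0.6 -1.8] units [ 0.204  0.11  -0.136] turn -0.001
```

View pics/s3.png

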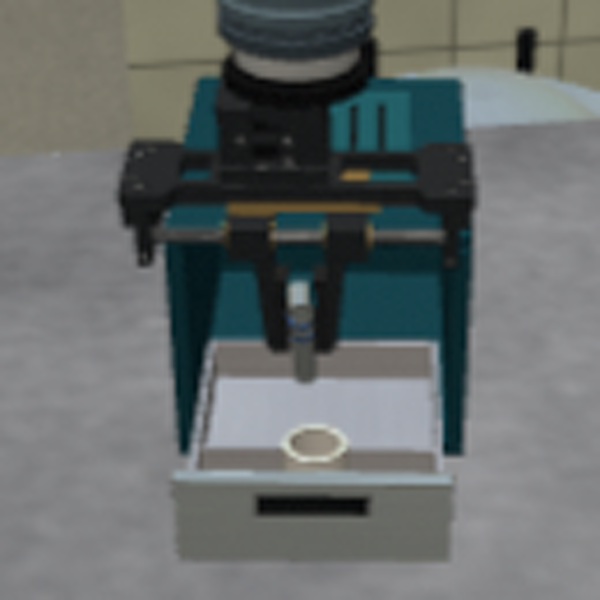

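The side view shows the held rod with its head at crop (298,285) and foot at (304,378). I'll work out its tilt from those.

```bash
python3 - <<'E'
from h import *
S=cam("side");s=env.state();p=np.array(s["ee_pos"])+[0,0,5];u=np.array([-.172,-.985,0])
print(proj(S,p), "cup",proj(S,[569,162,73]),"seen",180+314/4.615,60+443/4.615)
for th in(0,10,20,30,35):
    a=u*np.sin(np.radians(th))+[0,0,np.cos(np.radians(th))];print(th,[proj(S,p+a*k).round(1).tolist() for k in(-78,34)])
E
```

```text
[[244.51620392 127.1070952 ]] cup [[247.05412419 155.23532656]] seen 248.03900325027087 155.99133261105092
0 [[[245.0, 152.5]], [[244.3, 115.2]]]
10 [[[245.2, 149.5]], [[244.2, 116.5]]]
20 [[[245.4, 145.9]], [[244.1, 118.1]]]
30 [[[245.5, 141.8]], [[244.1, 120.0]]]
35 [[[245.5, 139.6]], [[244.0, 121.1]]]
```

```bash
python3 -m crank '0.25 0.07 0 0;0.26 0.08 0 0;0 0 0 0;0 0 0.4 0;0 0 0.4 0;0 0 0.4 0;0 0 0.4 0;0 0 0.3 0;0 0 0.3 0;0 0 0 0' && python3 -m crank '0.15 0 0 0;0.15 0 0 0;0.15 0 0 0;0.15 0 0 0;0.15 0 0 0;0.15 0 0 0;0.15 0 0 0;0.15 0 0 0;0.15 0 0 0;0.15 0 0 0'
python3 - <<'E'
from h import *
im=imaging.get_image("side");a=im[100:180,200:300];t=imaging.get_image("top")[145:240,110:220]
cv2.imwrite("pics/s4.png",np.hstack([cv2.resize(a,(500,400),interpolation=2),cv2.resize(t,(300,400),interpolation=2)]))
to([571,170,122],80.1)
S=cam("side");s=env.state();p=np.array(s["ee_pos"])+[0,0,5];u=np.array([-.172,-.985,0])
for th in(0,15,30):
    A=u*np.sin(np.radians(th))+[0,0,np.cos(np.radians(th))];print(th,((proj(S,p+A*34)-[200,100])*5).round(0).tolist())
print("cup",(proj(S,[570,161.5,73])-[200,100])*5)
E
```

```text
t: 11.45
ee_pos: [563.6, 127.1, 121.2]
orientation: [-179.9, 0.0, 80.1]
force: [-0.4, 0.5, -1.3]
finger_gap: 13.7
gripper_force: 3.0
t: 12.7
ee_pos: [571.8, 171.8, 121.9]
orientation: [-180.0, -0.0, 80.1]
force: [0.4, -0.0, 0.1]
finger_gap: 13.8
gripper_force: 3.0
at [571.8 172.2 121.9] [ 1.800e+02 -3.000e-02  8.014e+01] t 12.8 gap 13.6 F [ 1.1 -0.5 -1.9] units [-0.078 -0.014 -0.002] turn 0.001
0 [[235.0, 133.0]]
15 [[235.0, 142.0]]
30 [[235.0, 155.0]]
cup [[237.09010495 276.494282  ]]
```

View pics/s4.png

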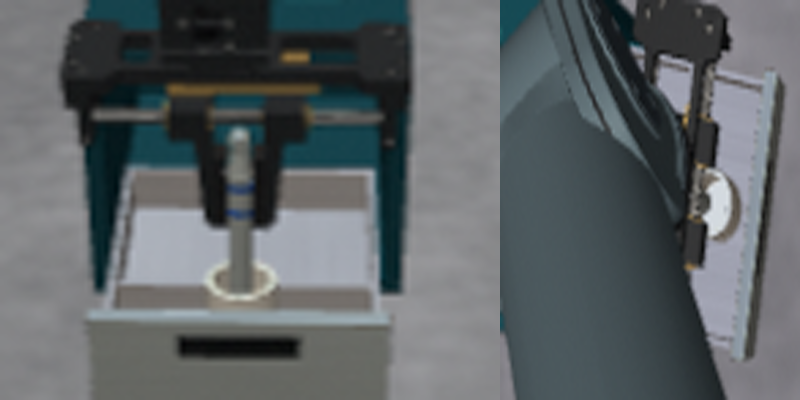

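The rod is now nearly upright in the cup, with the head at crop (238,135) and the rim around (240,283). The drawer has not moved. Next, centre it and lower it.

```bash
python3 -m crank '-0.1 0 0 0;-0.1 0 0 0;0 0 0.1 0;0 0 0.1 0;0 0 0.1 0;0 0 0.1 0;0 0 0.1 0;0 0 0.1 0;0 0 0.1 0;0 0 0.05 0' && python3 -m crank '0 0 0.04 0;0 0 0.04 0;0 0 0.04 0;0 0 0.04 0;0 0 0.04 0;0 0 0 0;0 0 0 0;0 0 0 0;0 0 0 0;0 0 0 0'
python3 - <<'E'
from h import *
im=imaging.get_image("side");a=im[100:180,200:300]
cv2.imwrite("pics/s5.png",cv2.resize(a,(500,400),interpolation=2))
to([570,166,97],80.1)
S=cam("side");s=env.state();p=np.array(s["ee_pos"]);print(((proj(S,[*p[:2],138])-[200,100])*5).round(0))
E
```

```text
t: 14.05
ee_pos: [570.7, 165.6, 99.2]
orientation: [-180.0, 0.0, 80.1]
force: [-0.1, -1.3, -0.5]
finger_gap: 13.7
gripper_force: 3.0
t: 15.3
ee_pos: [570.9, 165.6, 93.5]
orientation: [180.0, -0.0, 80.1]
force: [0.5, -0.5, 5.5]
finger_gap: 13.6
gripper_force: 3.0
at [570.8 165.6  93.4] [179.99  -0.    80.09] t 15.35 gap 13.9 F [-0.5  0.7  4.4] units [ 0.009 -0.029 -0.119] turn -0.0
[[236. 175.]]
```

View pics/s5.png

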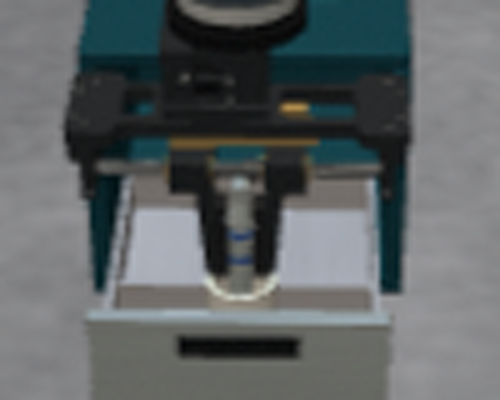

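The head is at crop (237,180), as predicted for standing on the floor, and the 5 N upward reading confirms contact. Release, rise and back off in front of the drawer.

```bash
python3 -m crank '0 0 0 0;0 0 0 0;0 0 0 0;0 0 0 0;0 0 -0.2 0;0 0 -0.4 0;0 0 -1 0;0 0 -1 0;0 0 -1 0;0 0 -0.5 0' 0.5 && python3 -m crank '-0.8 0 0 0;-1 0 0 0;-1 0 0 0;-0.8 0 0 0;0 0 0 0;0 0 0 0;0 0 0 0;0 0 0 0;0 0 0 0;0 0 0 0' 0
python3 - <<'E'
from h import *
im=imaging.get_image("side");t=imaging.get_image("top");cv2.imwrite("pics/t6.png",np.hstack([cv2.resize(im[100:180,200:300],(400,320),interpolation=2),cv2.resize(t[160:240,120:220],(400,320),interpolation=2)]))
to([551,52,17],80.1)
E
```

```text
t: 16.6
ee_pos: [571.5, 165.9, 218.9]
orientation: [179.8, -0.1, 80.1]
force: [-0.5, -0.8, -0.0]
finger_gap: 44.1
gripper_force: 0.0
t: 17.85
ee_pos: [552.1, 59.4, 216.4]
orientation: [-180.0, -0.0, 80.1]
force: [-0.1, -0.2, -0.6]
finger_gap: 0.6
gripper_force: 0.0
at [552.2  59.2 216.4] [-180.     0.    80.1] t 17.95 gap 0.4 F [ 0.4  0.5 -0.3] units [-2.430e-01  4.000e-03  6.646e+00] turn -0.0
```

View pics/t6.png

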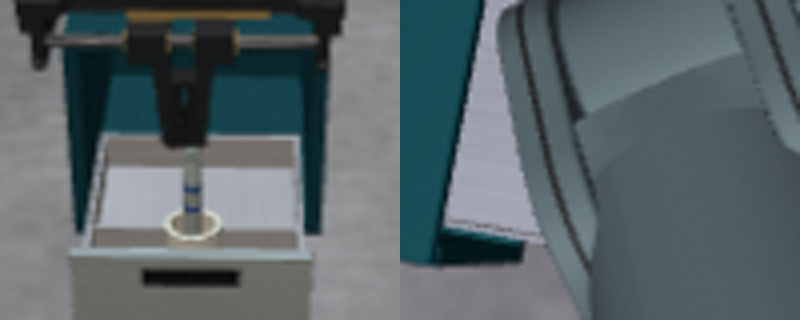

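The rod stands in the cup, at crop (190,190). The wrist camera sits 76 mm out on tool +x, so pushing at this yaw would put it under the roof. I'll turn 90° and push with the gripper body's end, fingertips just above the counter. First, check the joint room.

```bash
python3 -c "
from bench import env;print(env.state()['joint_pos'])"; python3 -m crank '-1 0 0 0;-0.95 0 0 0;0 0 0 -0.23;0 0 0 -0.23;0 0 0 -0.23;0 0 0 0;0 0 0 0;0 0 0 0;0 0 0 0;0 0 0 0'; python3 -c "
from h import *
print(env.state()['joint_pos']);to([542,2,17],170.1)"
```

```text
[  8.91645844  26.28091539 -25.53713347 103.46428794  13.76895037
  53.32578493 -32.50336818]
t: 19.2
ee_pos: [542.1, 1.6, 216.4]
orientation: [-180.0, 0.0, 111.1]
force: [0.0, 0.0, -0.1]
finger_gap: 0.6
gripper_force: 0.0
[ 19.82336107  26.20393214 -31.84101046 105.11173073  16.86851984
  53.41544301   1.57357334]
at [542.1   1.6 216.4] [-180.      0.    111.12] t 19.2 gap 0.6 F [ 0.   0.  -0.1] units [1.300e-02 3.000e-03 6.647e+00] turn -1.311
```

```bash
python3 -m crank '0 0 0.5 -0.22;0 0 0.5 -0.22;0 0 0.5 -0.22;0 0 0.5 -0.22;0 0 0.5 -0.22;0 0 0.5 -0.21;0 0 0.7 0;0 0 0.7 0;0 0 0.7 0;0 0 0.7 0'; python3 -c "
from h import *
to([542,2,17],170.1)
T=cam('top');S=cam('side')
c=np.array([570,161.5]);xc=np.array([.172,.985])
for d in(0,-.137):
  q=c+xc*d
im=imaging.get_image('side')
for n in('drawer_front','cup_floor'):
  l=imaging.landmark_of('side',n);print(n,[(np.round(np.array(d['at'])*[512,384],1),round(d['conf'],2)) for d in l])
print(proj(S,[*(c-48*xc),45]),proj(S,[*c,23]))
"
```

```text
t: 20.45
ee_pos: [542.0, 1.6, 40.9]
orientation: [-180.0, -0.0, 170.1]
force: [-0.4, 0.4, 0.7]
finger_gap: 0.5
gripper_force: 0.0
at [542.    1.6  40.9] [-1.7999e+02 -1.0000e-02  1.7006e+02] t 20.45 gap 0.5 F [-0.4  0.4  0.7] units [0.002 0.012 0.798] turn -0.001
drawer_front [(array([247. , 175.7]), 0.92)]
cup_floor [(array([248.9, 169.8]), 0.79)]
[[247.03011777 172.73778744]] [[247.64194922 169.35927123]]
```

```bash
python3 -m crank '0 0 0.3 0;0 0 0.3 0;0 0 0.2 0;0 0.3 0 0;0 0.2 0 0;0 0.1 0 0;0 0.1 0 0;0 0.1 0 0;0 0.1 0 0;0 0.1 0 0'; python3 -m crank '0 0.15 0 0;0 0.15 0 0;0 0.15 0 0;0 0.15 0 0;0 0.15 0 0;0 0.15 0 0;0 0.15 0 0;0 0.15 0 0;0 0.15 0 0;0 0.15 0 0'; python3 -c "
from h import *
to([542,2,17],170.1)
S=cam('side');c=np.array([570,161.5]);xc=np.array([.172,.985])
e=(np.array(env.state()['ee_pos'][:2])-c)@xc;print('tcp from cup0',e,'expected push',e+141.5)
im=imaging.get_image('side')
for n in('drawer_front','cup_floor','handpiece'):
  l=imaging.landmark_of('side',n);print(n,[(np.round(np.array(d['at'])*[512,384],1).tolist(),round(d['conf'],2)) for d in l])
k=e+141.5
print(proj(S,[*(c+(k-48)*xc),45]),proj(S,[*(c+k*xc),23]))
"
```

```text
t: 21.85
ee_pos: [547.3, 31.2, 18.4]
orientation: [-180.0, -0.0, 170.1]
force: [0.6, 0.4, 0.2]
finger_gap: 0.8
gripper_force: 0.0
t: 23.1
ee_pos: [555.1, 75.7, 18.4]
orientation: [180.0, 0.0, 170.1]
force: [0.6, -1.7, -0.0]
finger_gap: 0.4
gripper_force: 0.0
at [555.1  75.7  18.4] [180.     0.   170.09] t 23.1 gap 0.4 F [ 0.6 -1.7 -0. ] units [ 0.007 -2.496  0.047] turn -0.0
tcp from cup0 -87.05457442362372 expected push 54.44542557637628
drawer_front [([251.1, 163.7], 0.8)]
cup_floor [([248.4, 160.0], 0.57)]
handpiece [([200.5, 357.0], 0.87), ([249.3, 165.9], 0.71), ([262.5, 232.0], 0.63), ([174.1, 255.7], 0.5)]
[[247.61154071 162.04832144]] [[248.17584815 159.25913086]]
```

The body end pushes the drawer cleanly, at about 1.7 N, and detection agrees with the predicted travel. I'll keep going.

```bash
python3 -m crank '0 0.15 0 0;0 0.15 0 0;0 0.15 0 0;0 0.15 0 0;0 0.15 0 0;0 0.15 0 0;0 0.15 0 0;0 0.15 0 0;0 0.15 0 0;0 0.15 0 0'; python3 -m crank '0 0.1 0 0;0 0.1 0 0;0 0.1 0 0;0 0.1 0 0;0 0.1 0 0;0 0.1 0 0;0 0.1 0 0;0 0.1 0 0;0 0 0 0;0 0 0 0'; python3 -m crank '0 0.1 0 0;0 0.1 0 0;0 0.1 0 0;0 0 0 0;0 0 0 0;0 0 0 0;0 0 0 0;0 0 0 0;0 0 0 0;0 0 0 0'; python3 -c "
from h import *
c=np.array([570,161.5]);xc=np.array([.172,.985])
to([542,2,17],170.1);print('push',(np.array(env.state()['ee_pos'][:2])-c)@xc+141.5)"
```

```text
t: 24.55
ee_pos: [562.8, 120.1, 18.4]
orientation: [-180.0, 0.0, 170.1]
force: [0.3, -0.5, -0.4]
finger_gap: 0.4
gripper_force: 0.0
t: 25.8
ee_pos: [566.9, 143.6, 18.4]
orientation: [180.0, -0.0, 170.1]
force: [0.2, -0.7, 0.2]
finger_gap: 0.3
gripper_force: 0.0
t: 27.05
ee_pos: [568.4, 152.3, 18.4]
orientation: [-180.0, -0.0, 170.1]
force: [0.4, 0.5, 0.3]
finger_gap: 0.0
gripper_force: 0.0
at [568.4 152.3  18.4] [-180.     -0.    170.09] t 27.05 gap 0.0 F [0.4 0.5 0.3] units [ 5.000e-03 -5.086e+00  4.600e-02] turn -0.0
push 132.13583732635323
```

```bash
for i in 1 2; do python3 -m crank '0 0.05 0 0;0 0.05 0 0;0 0.05 0 0;0 0.05 0 0;0 0 0 0;0 0 0 0;0 0 0 0;0 0 0 0;0 0 0 0;0 0 0 0' | egrep 'ee_pos|^force'; done; python3 -c "
from h import *
im=imaging.get_image('side');cv2.imwrite('pics/n.png',im);S=cam('side');c=np.array([570,161.5]);xc=np.array([.172,.985])
for n in('drawer_front','cup_floor','handpiece'):
  l=imaging.landmark_of('side',n);print(n,[(np.round(np.array(d['at'])*[512,384],1).tolist(),round(d['conf'],2)) for d in l])
for k in(132,144,150): print(k,proj(S,[*(c+(k-48)*xc),45]),proj(S,[*(c+k*xc),23]))
"
```

```text
ee_pos: [569.3, 157.2, 18.2]
force: [-0.4, -5.2, 0.7]
ee_pos: [570.3, 162.5, 17.8]
force: [1.6, -5.9, -1.3]
drawer_front [([251.2, 147.8], 0.91)]
cup_floor [([249.3, 146.5], 0.95)]
handpiece [([199.6, 358.2], 0.86), ([214.0, 216.0], 0.67), ([263.3, 229.3], 0.6), ([176.1, 256.9], 0.54)]
132 [[248.36773851 148.14255223]] [[248.87299478 146.06799362]]
144 [[248.47789893 146.11651591]] [[248.97481404 144.14115081]]
150 [[248.53233404 145.11533507]] [[249.02515199 143.18852352]]
```

The catch is engaged, at 5–6 N. I'll push on over the hump.

```bash
for i in 1 2; do python3 -m crank '0 0.05 0 0;0 0.05 0 0;0 0.05 0 0;0 0 0 0;0 0 0 0;0 0 0 0;0 0 0 0;0 0 0 0;0 0 0 0;0 0 0 0' | egrep 'ee_pos|^force'; done
```

```text
ee_pos: [571.2, 168.6, 18.4]
force: [-0.8, -3.8, -1.7]
ee_pos: [572.0, 173.1, 18.4]
force: [-0.0, -0.4, -0.3]
```

```bash
for i in 1; do python3 -m crank '0 0.05 0 0;0 0.05 0 0;0 0.05 0 0;0 0 0 0;0 0 0 0;0 0 0 0;0 0 0 0;0 0 0 0;0 0 0 0;0 0 0 0' | egrep 'ee_pos|^force'; done;  python3 -c "
from h import *
im=imaging.get_image('side');S=cam('side');c=np.array([570,161.5]);xc=np.array([.172,.985])
for n in('drawer_front','cup_floor'):
  l=imaging.landmark_of('side',n);print(n,[(np.round(np.array(d['at'])*[512,384],1).tolist(),round(d['conf'],2)) for d in l])
for k in(144,150,156): print(k,proj(S,[*(c+(k-48)*xc),45]),proj(S,[*(c+k*xc),23]))
"
```

```text
ee_pos: [572.2, 173.3, 17.7]
force: [-2.6, -10.0, 2.4]
drawer_front [([248.9, 149.1], 0.76)]
cup_floor [([247.2, 144.6], 0.75)]
144 [[248.47789893 146.11651591]] [[248.97481404 144.14115081]]
150 [[248.53233404 145.11533507]] [[249.02515199 143.18852352]]
156 [[248.5863458  144.12192298]] [[249.07511453 142.24298493]]
```

A hard stop at 10 N, after the force had dropped, means the drawer is home. Back off and check.

```bash
python3 -m crank '0 -0.2 0 0;0 -0.5 0 0;0 -1 0 0;0 -1 0 0;0 -1 0 0;0 -1 0 0;0 -1 -0.5 0;0 -1 -1 0;0 0 -1 0;0 0 -1 0'; python3 - <<'E'
from h import *
S=cam("side");c=np.array([570,161.5]);xc=np.array([.172,.985]);im=imaging.get_image("side")
for n in('drawer_front','cup_floor','handpiece','drum','jar_a'):
  l=imaging.landmark_of('side',n);print(n,[(np.round(np.array(d['at'])*[512,384],1).tolist(),round(d['conf'],2)) for d in l])
for k in(144,151):
  q=c+k*xc;print(k,"front",proj(S,[*(q-48*xc),45]).round(1),"cup",proj(S,[*q,23]).round(1),"head",proj(S,[*q,132]).round(1),"top edge",proj(S,[*(q-48*xc),76]).round(1))
  b=proj(S,[*q,110])[0];print("rod row scan",[im[int(r),240:258].mean(1).round().astype(int).tolist() for r in (b[1]-4,b[1],b[1]+6)])
for d in imaging.trace("side","handpiece"):
  ys,xs=np.nonzero(d["region"]);print(round(d["conf"],2),xs.min(),xs.max(),ys.min(),ys.max())
g=im.astype(int);print("col scan x=235 rows130-185",[tuple(g[r,235]) for r in range(122,182,3)])
E
```

```text
t: 34.9
ee_pos: [537.9, -21.6, 124.4]
orientation: [-180.0, 0.0, 170.0]
force: [-0.6, 0.1, 0.5]
finger_gap: 0.2
gripper_force: 0.0
drawer_front [([251.1, 146.2], 0.79), ([353.4, 251.8], 0.52)]
cup_floor [([250.3, 144.0], 0.62)]
handpiece [([199.1, 356.0], 0.87), ([175.6, 255.2], 0.67), ([249.4, 274.1], 0.57), ([213.3, 214.8], 0.55), ([264.9, 230.7], 0.47)]
drum [([349.5, 254.2], 0.74)]
jar_a [([290.4, 370.6], 0.91), ([358.4, 295.9], 0.61)]
144 front [[248.5 146.1]] cup [[249.  144.1]] head [[248.6 113.9]] top edge [[248.4 137.5]]
rod row scan [[71, 72, 72, 71, 70, 70, 70, 72, 70, 77, 87, 87, 92, 95, 94, 79, 59, 53], [64, 64, 65, 62, 63, 63, 62, 62, 60, 58, 55, 51, 52, 50, 45, 45, 51, 61], [48, 50, 49, 46, 48, 49, 48, 48, 51, 54, 60, 68, 73, 83, 100, 96, 92, 71]]
151 front [[248.5 144.9]] cup [[249. 143.]] head [[248.7 112.9]] top edge [[248.4 136.4]]
rod row scan [[64, 64, 64, 63, 63, 62, 62, 62, 61, 61, 64, 64, 66, 73, 82, 85, 92, 82], [68, 67, 67, 65, 65, 67, 65, 63, 62, 62, 62, 59, 59, 58, 51, 41, 48, 53], [44, 43, 44, 43, 42, 44, 44, 42, 42, 41, 42, 44, 46, 47, 60, 79, 94, 82]]
0
[... 293 characters left out ...]
.int64(11), np.int64(11), np.int64(10)), (np.int64(42), np.int64(42), np.int64(40)), (np.int64(26), np.int64(25), np.int64(24)), (np.int64(24), np.int64(24), np.int64(23)), (np.int64(25), np.int64(25), np.int64(24)), (np.int64(27), np.int64(26), np.int64(25)), (np.int64(32), np.int64(32), np.int64(30)), (np.int64(26), np.int64(24), np.int64(23)), (np.int64(44), np.int64(43), np.int64(42)), (np.int64(42), np.int64(41), np.int64(40)), (np.int64(44), np.int64(43), np.int64(41)), (np.int64(44), np.int64(43), np.int64(41)), (np.int64(61), np.int64(61), np.int64(60)), (np.int64(27), np.int64(26), np.int64(25)), (np.int64(24), np.int64(24), np.int64(22)), (np.int64(24), np.int64(24), np.int64(23))]
```

```bash
python3 -m crank '0 0 -1 0;0 0 -1 0;0 0 -1 0;0 0 -1 0;0 0 -1 0;0 0 -1 0;0 0 -1 0;0 0 -1 0;0 0 -1 0;0 0 -1 0'; python3 - <<'E'
from h import *
S=cam("side");c=np.array([570,161.5]);xc=np.array([.172,.985]);im=imaging.get_image("side")
g=im.mean(2).astype(int);b=(im[...,0].astype(int)-im[...,2])
for r in range(92,172,2):print(r,*[f"{v:3d}" for v in g[r,214:284:2]])
print("blue");
for r in range(104,142,2):print(r,*[f"{v:3d}" for v in b[r,238:266]])
for d in imaging.trace("side","handpiece"):
  ys,xs=np.nonzero(d["region"]);print(round(d["conf"],2),xs.min(),xs.max(),ys.min(),ys.max())
q=c+151*xc
print("axis",[(z,proj(S,[*q,z]).round(1)[0].tolist()) for z in(76,87,103,130)])
E
```

```text
t: 36.5
ee_pos: [538.0, -20.7, 423.3]
orientation: [-180.0, -0.1, 170.1]
force: [1.0, -0.1, 0.3]
finger_gap: 0.6
gripper_force: 0.0
92 112 110 104  53  53  54  53  52  56  76  75  65  56  74  68  50  75  70  44  74  75  35  75  76  35  75  74  69  54  54  53  53  54  65 125
94 116 113  98  54  55  54  54  53  58  75  74  75  74  75  75  75  76  75  75  75  75  74  75  74  74  74  75  71  54  54  53  53  52  56 125
96 116 118  80  53  54  55  54  53  61  74  76  75  75  75  75  75  75  75  75  75  76  75  75  75  75  74  75  70  54  54  54  54  52  56 127
98 119 117  61  53  54  53  54  54  65  74  75  75  75  76  75  75  75  74  75  75  75  75  75  74  75  75  75  69  52  52  53  53  53  52 128
100 120 109  53  53  54  54  54  53  53  54  53  53  54  53  51  51  51  52  52  51  50  53  58  58  58  58  58  54  54  53  54  53  54  53 108
102 121 104  55  53  53  54  53  53  55  53  54  55  54  54  54  53  55  52  54  54  54  54  54  53  53  54  53  53  53  52  54  54  53  54 108
104 123 105  53  54  53  54  53  54  53  53  54  53  53  54  53  54  54  54  53  54  54  52  53  54  55  53 
[... 6497 characters left out ...]
 13  13  14  13  14  13  14  14  14
134  -8  -8  -8  -9  -9 -13 -18 -16 -14 -10  -4 -10  -9  -9 -13 -16 -17 -15 -11  -9  -9  -8 -10 -10  -9  -9  -9  -9
136   6   7   7   7   7   6   3   3   2   1   1   2  -1  -6  -7  -7  -7  -5  -2   2   1   1   1   1   2   1   2   2
138   3   4   4   5   5   5   5   6   5   6   6   5   6   7   7   7   8   8   9  12  13  12  13  14  13  14  14  14
140  -4  -3  -3  -3  -2  -3  -3  -3  -3  -3  -3  -4  -3  -3  -3  -3  -4  -3  -4  -3  -3  -4  -4  -3  -3  -4  -4  -3
0.75 167 201 313 359
0.57 174 195 257 293
0.55 248 251 115 132
0.55 212 228 214 246
0.54 262 303 217 230
axis [(76, [248.9, 128.8]), (87, [248.8, 125.8]), (103, [248.8, 121.3]), (130, [248.7, 113.5])]
```

```bash
python3 -c "
from bench import env
print(env.hand_in())"
```

```text
the job is handed in; nothing more can be done
None
```

The steel handpiece is standing head up on the floor of the cup, and the drawer is pushed past its catch to a hard stop at the cabinet face. I handed the job in at about 37 s; the final check was by pixel values and detections only, and the drum and jars were detected at about their starting places.

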